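# Find the heaviest of three closed fixings tins by hefting them

## Robot

A 6-joint arm with a two-finger parallel gripper is mounted at the origin on a cart in front of the work surface, level with it; the furniture and walls round the work are solid. World frame = base frame: x ahead of the robot, y to its left, z up, the work surface at z = 0. Lengths are in mm, angles in rad, forces in N, time in s.
With the tool pointing down it reaches from about 350 to 775 mm from the base axis. Payload 7.3 kg.
Tool frame: the origin (TCP) lies between the finger pads; the fingertips stand bot.tips_ahead ahead of it and the grasp point (between the pads) lies 6 mm ahead of it (bot.tips_ahead is the distance from the TCP to the fingertips, in mm); z points along the fingers, y is the line along which they close (so a half turn about z gives the same grasp; the last joint's range is limited). The gripper opens to 92 mm and grips with 3 to 60 N. Pads are 19 mm wide; open, the fingers measure 130 mm over their backs; the gripper's body (75 mm by 190 mm) begins 47 mm behind the grasp point.
Start: joints at [-1.433, 0.342, 1.524, -0, 1.275, -0.146], TCP at [147.025, -504.01, 251.741] pointing down, gripper open.
Joint ranges: [-2.53, 2.53], [-0.77, 2.02], [0.04, 2.7], [-1, 4.14], [0.28, 2.66], [-3.11, 3.11]. Speed limits (rad/s): [2.57, 2.57, 3.14, 3.14, 3.14, 3.14].

## Interface

Orientations are given as [roll, pitch, yaw] about the fixed x, y, z axes, in that order (R = Rz(yaw) Ry(pitch) Rx(roll)).
In Python, from plant import bot gives the robot as it stands. The module is installed in compiled form; this text tells all that it offers.
- The arm moves only by the tool step_arm, never from a script. Its argument "targets" is one flat list of numbers, 7 for each row, row after row: the opening, from 0 (shut) to 1 (fully open), then the shift along the tool's x, y, z each as a share of 100 mm, from -1 to 1, then the turn, a rotation vector about the tool's x, y, z each as a share of pi/4 rad, from -1 to 1. A call has 1 to 20 rows; each row is the pose to reach, as a shift and turn from the pose commanded when the call began, along the tool's axes at that moment; what a row does not reach only later rows make up. A row lasts 1/8 s, in which the tool goes at most 62.5 mm and 10.7 degrees, less where a joint would pass 70% of its speed; a pose out of reach is approached as far as the arm can. A call with a number of a shift or a turn outside -1 to 1 is refused whole. A call with a gripper value outside its range is refused whole. The fingers move at their own pace and stop on an object; the grip force is fixed at half the most. Time passes only in rows, so rows that repeat a pose let the fingers close. It gives the time, the measured TCP pose, the force, the opening and the grip force at its end, in the units of the state.
- bot.get_obs(): the state, without advancing time (a new reading comes with each control period).
- bot.capture(name): name is "scene" or "top" or "wrist"; returns (picture, depth): 384x512x3 uint8, blue, green, red; 384x512 float32, mm along the optical axis (not along the pixel's ray), 0 where there is no reading.
- bot.camera_info(name): a dict with "fx", "fy", "cx", "cy" (pixels), "camera_from_world" (4x4, takes a point from world to camera coordinates); the wrist camera has in their place "hand_eye" (4x4, takes a point from camera to tool coordinates, whose origin is the TCP and whose axes are the flange's). Camera axes: x right, y down, z forward; pixel columns grow to the right and rows downward; lengths in mm; the calibration is good to about 2 mm. A picture is of the moment at which its call begins: read the wrist's pose just before it. camera_info takes no time and is no camera call.
- bot.close_job(): hands the job in; it is judged then, once.
The state is a dict: "time": time; "joint_positions": joint angles; "dq": joint speeds; "tau": joint torques, N m; "tool_pos": TCP position; "tcp_rot": TCP orientation; "contact_force": force on the tool from outside, world axes, zero at the start; "moment": the same for the moment, N m; "grip_width": finger opening in mm; "finger_force": force on a finger pad.
Only numpy, scipy, OpenCV 4.12 (cv2) and the standard library are available. Lean on these libraries where they do the work, as an engineer would, in place of code of your own. Each camera call takes 0.05 s, during which the arm holds its last target. There are 200 camera calls.

## Task

Three closed tins of fixings on the saw table look the same, and the fullest one, the heaviest, is wanted: heft them one at a time from left to right, lifting each clear of the table (at least 3 cm, for half a second) and setting it down where it stood. Then take the heaviest and finish while still holding it up, upright and still, at least 12 cm clear of the table (if it is the right one you may simply keep it), with the other two standing upright where they stood. Do not drop or tip a tin, and leave the offcuts and tools on the table alone.

Things in the scene. Friction and masses are not known exactly. Their poses are not given: they have to be found in the camera images.
- tin_left_center (a point): closed round aluminium tin, green band, fixed lid, 56 mm diameter, 88 mm tall, standing upright on the table; this point is its centre, 44 mm above its underside; z is its upright axis. The left one of the three, on the left side of the saw's long white rip fence.
- tin_middle_center (a point): closed round aluminium tin, green band, fixed lid, 56 mm diameter, 88 mm tall, standing upright on the table; this point is its centre, 44 mm above its underside; z is its upright axis. The middle one, just right of the fence.
- tin_right_center (a point): closed round aluminium tin, green band, fixed lid, 56 mm diameter, 88 mm tall, standing upright on the table; this point is its centre, 44 mm above its underside; z is its upright axis. The right one, rightmost of the three.
- tin_left: the left tin itself; origin at the centre of its underside, z up; identical in looks to the others; a hidden filling inside may shift a few mm. In any order, one of the three tins weighs about 0.20 kg in all, one 0.36 kg, one 0.72 kg (each up to 10 % off)
- tin_middle: the middle tin itself; origin at the centre of its underside, z up; identical in looks to the others; a hidden filling inside may shift a few mm. In any order, one of the three tins weighs about 0.20 kg in all, one 0.36 kg, one 0.72 kg (each up to 10 % off)
- tin_right: the right tin itself; origin at the centre of its underside, z up; identical in looks to the others; a hidden filling inside may shift a few mm. In any order, one of the three tins weighs about 0.20 kg in all, one 0.36 kg, one 0.72 kg (each up to 10 % off)
- saw_offcut_1: pale wooden offcut, 90x35x35 mm, lying near the robot; origin at the centre of its underside; a bystander to be left alone
- saw_offcut_2: flat wooden offcut, 100x60x18 mm, lying at the near right; origin at the centre of its underside; a bystander to be left alone
- saw_offcut_3: wooden offcut, 120x40x40 mm, lying at the right edge; origin at the centre of its underside; a bystander to be left alone
- try_square: try square, 130x178x25 mm, lying flat beyond the right tin; origin at the centre of its underside; a bystander to be left alone
- marking_gauge: wooden marking gauge, 190x81x48 mm, lying beyond the tins; origin at the centre of its underside; a bystander to be left alone
- mallet: wooden mallet, 276x124x72 mm, lying at the back; origin at the centre of its underside; a bystander to be left alone

How it is judged:
By the outcome, as a careful person would: the job done as asked, in the order asked, and still so for the second after the job is handed in, while the arm keeps its last pose, push and grip.
It also fails if it takes over 72 s, if anything falls off the work surface, if the arm or the gripper's body presses on something with over 40 N, if the wrist force passes 120 N, or if a joint passes its speed limit or range.

## Working session

There is one attempt and no reset: what is moved stays moved. The work goes in short steps, Python scripts to look and compute and a tool call to move; the robot and the scene stay as the last step left them, time stands still between calls to the robot, and variables do not carry over. Pictures are saved under pics/ and viewed, at most 10 in all, crops included, and the job is handed in when it is done.

Besides the shell and the picture viewer there is one more tool, called as name(argument=value, ...) on one line, values as JSON. step_arm: Moves the arm, as the interface text tells. Shift numbers are shares of 100 mm and turn numbers shares of pi/4 rad, none past 1 either way. Its arguments: {"type":"object","properties":{"targets":{"type":"array"}},"required":["targets"]}

```bash
mkdir -p pics
python3 - <<'E'
from plant import bot
import cv2,numpy as np
o=bot.get_obs();print(o,bot.tips_ahead)
for n in("scene","top"):
    p,d=bot.capture(n);cv2.imwrite(f"pics/{n}0.png",p);np.save(f"{n}_d.npy",d)
    print(n,bot.camera_info(n))
print(bot.camera_info("wrist"))
E
```

```text
{'time': 0.0, 'joint_positions': array([-1.43298788e+00,  3.42744720e-01,  1.52502011e+00,  1.93152543e-06,
        1.27537187e+00, -1.45992620e-01]), 'dq': array([ 4.96152113e-05, -4.01946312e-04,  2.37280424e-03,  2.46423300e-04,
        2.84742516e-04, -4.89648562e-04]), 'tau': array([-3.46255765e-04, -4.31243277e+01, -2.44226432e+01,  7.15763122e-02,
        5.58116147e-02, -1.42140502e-04]), 'tool_pos': array([ 146.97882159, -503.62883283,  251.03242716]), 'tcp_rot': array([-3.14006531e+00, -2.26445946e-04,  2.83800330e-01]), 'contact_force': array([-0.38443187, -0.02386035, -0.98212266]), 'moment': array([-0.01963728, -0.00552035, -0.02475473]), 'finger_force': 0.0, 'grip_width': 92.1489672090367} 25.0
scene {'fx': 430.2781909088837, 'fy': 430.2781909088837, 'cx': 256.10204109970203, 'cy': 194.73947237876075, 'camera_from_world': array([[-7.50684131e-01, -6.60363675e-01,  1.98280909e-02,
         4.10904910e+02],
       [-3.85156768e-01,  4.13057148e-01, -8.25250299e-01,
         2.58161560e+02],
       [ 5.36775185e-01, -6.27139227e-01, -5.64418985e-01,
         7.38272642e+02
[... 320 characters left out ...]
4788e-01,  9.64970055e-02, -2.10799548e-01,
         5.63994871e+02],
       [ 2.10155433e-01, -1.69067251e-02, -9.77521793e-01,
         1.04036701e+03],
       [ 0.00000000e+00,  0.00000000e+00,  0.00000000e+00,
         1.00000000e+00]])}
{'fx': 266.16822900781614, 'fy': 266.16822900781614, 'cx': 254.92863698494304, 'cy': 191.27344179804518, 'hand_eye': array([[ 8.68492661e-04, -9.61118636e-01, -2.76134413e-01,
         7.36493921e+01],
       [ 9.99999323e-01,  1.04850994e-03, -5.04284723e-04,
        -4.39352395e-01],
       [ 7.74207120e-04, -2.76133788e-01,  9.61118896e-01,
        -1.32401868e+02],
       [ 0.00000000e+00,  0.00000000e+00,  0.00000000e+00,
         1.00000000e+00]])}
```

View pics/top0.png

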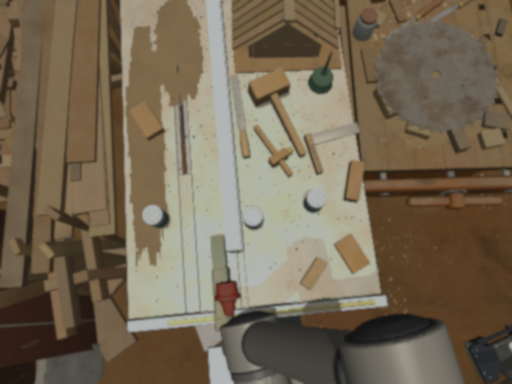

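View pics/scene0.png

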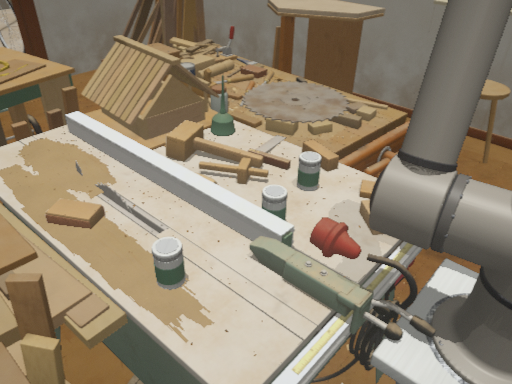

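The top view shows the white lids at about (154,215), (253,216) and (316,198). The fence runs between the left and middle tins at column ~230, ending at (235,250), with the green and red clamp at (225,290). The scene view agrees.

```bash
cat > h.py <<'E'
from plant import bot
import numpy as np,cv2
def cloud(n,d):
    c=bot.camera_info(n);v,u=np.indices(d.shape)
    P=np.stack([(u-c["cx"])/c["fx"]*d,(v-c["cy"])/c["fy"]*d,d],-1)
    M=np.linalg.inv(c["camera_from_world"]);return P@M[:3,:3].T+M[:3,3]
def ray(n,u,v,z):
    c=bot.camera_info(n);M=np.linalg.inv(c["camera_from_world"])
    r=M[:3,:3]@[(u-c["cx"])/c["fx"],(v-c["cy"])/c["fy"],1];return M[:3,3]+r*(z-M[2,3])/r[2]
E
python3 - <<'E'
from h import *
d=np.load("top_d.npy");W=cloud("top",d)
for u,v in((154,215),(253,216),(316,198)):
    w=W[v-22:v+22,u-20:u+20];z=w[...,2]
    m=((z>70)&(z<100)).astype(np.uint8)
    n,l,s,c=cv2.connectedComponentsWithStats(m)
    k=l[22,20]
    pts=np.argwhere(l==k)[:,::-1].astype(np.float32)+[u-20,v-22]
    (cx,cy),r=cv2.minEnclosingCircle(pts.astype(np.float32))
    q=w[l==k];print(s[k],cx,cy,r,"ray",ray("top",*pts.mean(0),88).round(1),"med",np.median(q,0).round(1),"ext",np.ptp(q,axis=0).round())
# height map of obstacles
for x in range(300,860,40): print(x,[int(np.nanmax(np.r_[-99,W[...,2][(d>0)&(abs(W[...,0]-x)<20)&(abs(W[...,1]-y)<10)]])) for y in range(330,-340,-20)])
E
```

```text
[  9  12  21  21 337] 152.92529296875 215.0402374267578 10.380572319030762 ray [524.2 272.7  88. ] med [524.4 272.6  87.1] ext [56. 55. 19.]
[ 10  13  20  20 324] 252.5 216.5 10.12432861328125 ray [493.4  -3.1  88. ] med [493.5  -3.2  87.6] ext [54. 54. 22.]
[ 10  13  21  20 325] 316.125 198.4375 10.202159881591797 ray [ 526.7 -185.5   88. ] med [ 526.5 -185.5   87.7] ext [55. 55. 23.]
300 [5, 5, 4, 3, 4, 4, 4, 4, 4, 5, 52, 150, 157, 156, 146, 3, 4, 5, 4, 4, 4, 5, 17, 39, 38, 39, 32, 5, 5, 6, 20, 20, 4, 5]
340 [4, 4, 5, 4, 6, 6, 5, 4, 2, 6, 50, 138, 151, 147, 134, 5, 5, 4, 4, 5, 5, 4, 6, 31, 38, 39, 40, 32, 3, 20, 22, 21, 22, 22]
380 [4, 4, 5, 4, 5, 4, 5, 4, 3, 5, 50, 54, 52, 13, 5, 4, 6, 3, 3, 5, 3, 4, 7, 3, 4, 36, 39, 7, 20, 23, 22, 23, 20, 5]
420 [5, 4, 4, 4, 5, 4, 5, 4, 4, 3, 52, 51, 61, 63, 63, 63, 5, 4, 4, 4, 4, 4, 4, 4, 4, 6, 6, 5, 11, 20, 22, 23, 4, 4]
460 [6, 5, 5, 3, 4, 5, 4, 5, 4, 4, 39, 43, 62, 63, 63, 72, 91, 90, 87, 6, 4, 4, 5, 4, 4, 4, 6, 4, 4, 4, 4, 7, 4, 6]
500 [6, 87, 91, 92, 88, 3, 3, 4, 4, 6, 4, 3, 59, 65, 64, 93, 92, 91, 92, 6, 4, 4, 4, 6, 7, 92, 91, 90, 4, 6, 4,
[... 283 characters left out ...]
 4, 4, 58, 66, 64, 62, 4, 3, 4, 5, 6, 4, 34, 36, 5, 5, 4, 28, 27, 4, 4, 5, 43, 45]
660 [9, 9, 10, 7, 5, 4, 5, 2, 4, 4, 3, 5, 61, 64, 63, 62, 5, 4, 7, 3, 50, 52, 52, 49, 7, 35, 28, 29, 27, 4, 4, 4, 39, 5]
700 [9, 9, 10, 7, 5, 5, 3, 0, 3, 5, 3, 3, 58, 63, 64, 63, 32, 32, 5, 4, 33, 50, 50, 50, 38, 38, 32, 28, 14, 13, 4, 3, 7, 4]
740 [8, 10, 10, 7, 6, 4, 3, 1, 4, 4, 5, 4, 60, 64, 63, 62, 31, 33, 4, 36, 35, 31, 4, 40, 44, 38, 29, 28, 16, 14, 13, 10, 9, 9]
780 [8, 33, 36, 34, 29, 3, 5, 14, 4, 6, 5, 4, 59, 65, 64, 62, 23, 28, 34, 34, 29, 4, 38, 48, 43, 2, 4, 4, 4, 3, 4, 4, 6, 8]
820 [35, 37, 36, 36, 36, 4, 3, 28, 6, 4, 5, 5, 59, 64, 65, 63, 16, 16, 4, 4, 2, 5, 50, 47, 40, 5, 5, 3, 5, 5, 3, 4, 6, 4]
```

step_arm(targets=[1, 0.5, -0.5, 0, 0, 0, -0.22, 1, 1, -1, 0, 0, 0, -0.44, 1, 1, -1, 0, 0, 0, -0.64, 1, 1, -1, 0, 0, 0, -0.64])

```text
time: 0.6
tool_pos: [215.5, -379.1, 251.8]
tcp_rot: [3.142, 0.0, 0.787]
contact_force: [-0.9, -0.7, 1.2]
grip_width: 92.1
finger_force: 0.0
```

step_arm(targets=[1, 0.33, 0, 0, 0, 0, -0.2, 1, 0.6, 0, 0, 0, 0, -0.4, 1, 0.8, 0, 0, 0, 0, -0.6, 1, 1, 0, 0, 0, 0, -0.8, 1, 1, 0, 0, 0, 0, -1, 1, 1, 0, 0, 0, 0, -1])

```text
time: 1.35
tool_pos: [285.5, -310.1, 251.5]
tcp_rot: [-3.141, 0.0, 1.567]
contact_force: [0.7, -0.0, -0.2]
grip_width: 91.8
finger_force: 0.0
```

As expected. Now over to the left tin: +240 in x, +582 in y.

step_arm(targets=[1, 0.5, 0.2, 0, 0, 0, 0, 1, 1, 0.4, 0, 0, 0, 0, 1, 1, 0.4, 0, 0, 0, 0])

```text
time: 1.72
tool_pos: [326.1, -207.3, 251.7]
tcp_rot: [3.142, -0.001, 1.57]
contact_force: [-0.4, -1.1, 0.5]
grip_width: 91.7
finger_force: 0.0
```

step_arm(targets=[1, 0.5, 0.2, 0, 0, 0, 0, 1, 1, 0.4, 0, 0, 0, 0, 1, 1, 0.4, 0, 0, 0, 0])

```text
time: 2.1
tool_pos: [366.3, -107.7, 251.7]
tcp_rot: [3.141, -0.0, 1.572]
contact_force: [-0.3, -0.1, 0.8]
grip_width: 91.7
finger_force: 0.0
```

step_arm(targets=[1, 0.5, 0.2, 0, 0, 0, 0, 1, 1, 0.4, 0, 0, 0, 0, 1, 1, 0.4, 0, 0, 0, 0])

```text
time: 2.48
tool_pos: [406.5, -8.2, 251.6]
tcp_rot: [3.141, 0.0, 1.572]
contact_force: [0.3, 0.1, 0.1]
grip_width: 91.8
finger_force: 0.0
```

step_arm(targets=[1, 0.5, 0.2, 0, 0, 0, 0, 1, 1, 0.4, 0, 0, 0, 0, 1, 1, 0.4, 0, 0, 0, 0])

```text
time: 2.85
tool_pos: [446.6, 91.2, 251.3]
tcp_rot: [3.141, 0.0, 1.571]
contact_force: [-0.7, -0.8, -0.6]
grip_width: 92.0
finger_force: 0.0
```

step_arm(targets=[1, 0.5, 0.2, 0, 0, 0, 0, 1, 1, 0.4, 0, 0, 0, 0, 1, 1, 0.4, 0, 0, 0, 0, 1, 1, 0.4, 0, 0, 0, 0])

```text
time: 3.35
tool_pos: [485.4, 188.7, 251.2]
tcp_rot: [-3.141, 0.001, 1.569]
contact_force: [-0.7, -0.8, 0.3]
grip_width: 91.7
finger_force: 0.0
```

step_arm(targets=[1, 0.5, 0.2, 0, 0, 0, 0, 1, 0.83, 0.38, 0, 0, 0, 0, 1, 0.83, 0.38, 0.3, 0, 0, 0, 1, 0.83, 0.38, 0.7, 0, 0, 0, 1, 0.83, 0.38, 0.7, 0, 0, 0])

```text
time: 3.98
tool_pos: [521.8, 271.2, 179.1]
tcp_rot: [-3.135, 0.003, 1.569]
contact_force: [1.3, -0.6, 1.7]
grip_width: 91.8
finger_force: 0.0
```

Run:
```python
from h import *
for n in("wrist","scene"):
    p,d=bot.capture(n);cv2.imwrite(f"pics/{n}1.png",p)
print(bot.get_obs()["tool_pos"])
```

```text
[523.88351678 272.64022375 182.91760164]
```

View pics/wrist1.png

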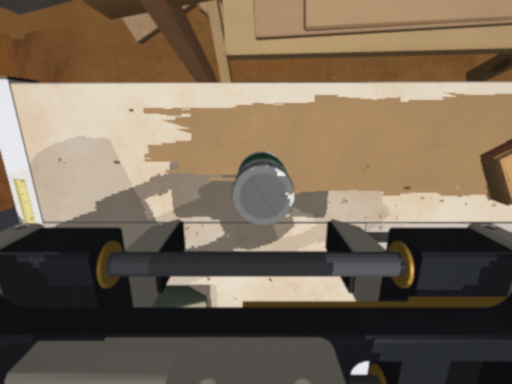

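The lid is at about (263,193), between the fingers. I'll check it by casting its ray.

```bash
cat >> h.py <<'E'
def lid(name):
    from scipy.spatial.transform import Rotation as R
    o=bot.get_obs();p,d=bot.capture("wrist");cv2.imwrite(f"pics/{name}.png",p)
    c=bot.camera_info("wrist");H=np.array(c["hand_eye"]);T=np.eye(4)
    T[:3,:3]=R.from_euler("xyz",o["tcp_rot"]).as_matrix();T[:3,3]=o["tool_pos"];T=T@H
    v,u=np.indices(d.shape);P=np.stack([(u-c["cx"])/c["fx"]*d,(v-c["cy"])/c["fy"]*d,d],-1)@T[:3,:3].T+T[:3,3]
    m=((abs(P[...,2]-88)<6)&(d>0)&(np.hypot(*(P[...,:2]-o["tool_pos"][:2]).transpose(2,0,1))<48)).astype(np.uint8)
    n,l,s,ce=cv2.connectedComponentsWithStats(m);k=1+s[1:,4].argmax();q=P[l==k]
    cen,r=cv2.minEnclosingCircle(q[:,:2].astype(np.float32))
    print("tool",o["tool_pos"].round(1),"px",ce[k].round(1),"mean",q.mean(0).round(1),"circ",np.round(cen,1),round(r,1),"d",(np.array(cen)-o["tool_pos"][:2]).round(1))
E
python3 -c "
from h import *
lid('w2')"
```

```text
tool [523.9 272.6 182.9] px [259.2 195. ] mean [526.9 278.4  87.5] circ [527.  277.2] 27.9 d [3.1 4.6]
```

Run:
```python
from h import *
d=np.load("scene_d.npy");W=cloud("scene",d)
for c in((525,275),(493,-3),(526,-185)):
    m=(abs(W[...,2]-88)<6)&(np.hypot(W[...,0]-c[0],W[...,1]-c[1])<45)&(d>0)
    q=W[m];print(cv2.minEnclosingCircle(q[:,:2].astype(np.float32)),q.mean(0))
    m=(W[...,2]>15)&(W[...,2]<75)&(np.hypot(W[...,0]-c[0],W[...,1]-c[1])<33)&(d>0)
    q=W[m];f=np.linalg.lstsq(np.c_[2*q[:,:2],np.ones(len(q))],(q[:,:2]**2).sum(1),rcond=None)[0];print(len(q),f[:2],np.sqrt(f[2]+f[0]**2+f[1]**2))
```

```text
((528.501953125, 275.83392333984375), 29.530736923217773) [524.61410394 278.51587457  89.37499143]
695 [528.36863485 275.28184313] 27.62023648543968
((497.5427551269531, -2.0052683353424072), 29.462276458740234) [493.95032545   1.30456622  89.57582083]
308 [496.9744654   -2.90973933] 27.165911061075057
((531.1603393554688, -184.5105438232422), 30.11920166015625) [ 527.66428955 -181.55833204   89.55268872]
434 [ 530.60759714 -186.02777313] 26.813737032358127
```

Fused estimate for the left tin is (526.5, 275). Shift by +2.5, +2.5 and descend.

step_arm(targets=[1, 0.02, 0.02, 0.3, 0, 0, 0, 1, 0.02, 0.02, 0.6, 0, 0, 0, 1, 0.02, 0.02, 0.8, 0, 0, 0, 1, 0.02, 0.02, 0.9, 0, 0, 0, 1, 0.02, 0.02, 0.9, 0, 0, 0])

```text
time: 4.75
tool_pos: [525.6, 275.9, 92.5]
tcp_rot: [3.141, -0.0, 1.572]
contact_force: [-0.3, -0.3, 0.3]
grip_width: 91.8
finger_force: 0.0
```

step_arm(targets=[1, 0, 0, 0.15, 0, 0, 0, 1, 0, 0, 0.27, 0, 0, 0, 1, 0, 0, 0.27, 0, 0, 0, 0, 0, 0, 0.27, 0, 0, 0, 0, 0, 0, 0.27, 0, 0, 0, 0, 0, 0, 0.27, 0, 0, 0, 0, 0, 0, 0.27, 0, 0, 0, 0, 0, 0, 0.27, 0, 0, 0, 0, 0, 0, 0.27, 0, 0, 0])

```text
time: 5.88
tool_pos: [527.0, 276.3, 65.7]
tcp_rot: [3.137, -0.001, 1.572]
contact_force: [4.8, -0.5, 1.1]
grip_width: 55.9
finger_force: 30.0
```

Gripped: width is 55.9 mm, as it should be. Lift 60 mm and hold.

step_arm(targets=[0, 0, 0, -0.15, 0, 0, 0, 0, 0, 0, -0.35, 0, 0, 0, 0, 0, 0, -0.5, 0, 0, 0, 0, 0, 0, -0.6, 0, 0, 0, 0, 0, 0, -0.6, 0, 0, 0, 0, 0, 0, -0.6, 0, 0, 0, 0, 0, 0, -0.6, 0, 0, 0, 0, 0, 0, -0.6, 0, 0, 0, 0, 0, 0, -0.6, 0, 0, 0, 0, 0, 0, -0.6, 0, 0, 0, 0, 0, 0, -0.6, 0, 0, 0, 0, 0, 0, -0.6, 0, 0, 0])

```text
time: 7.38
tool_pos: [525.1, 276.0, 124.7]
tcp_rot: [3.142, 0.0, 1.572]
contact_force: [0.2, -1.1, -6.9]
grip_width: 56.5
finger_force: 30.0
```

```bash
cat >> h.py <<'E'
def heft(name):
    F=[]
    for i in range(6): p,d=bot.capture("scene");o=bot.get_obs();F.append(np.r_[o["contact_force"],o["tau"][1:3]])
    print(np.mean(F,0).round(2),np.std(F,0).round(2),o["tool_pos"].round(1),o["tcp_rot"].round(3),o["grip_width"]);cv2.imwrite(f"pics/{name}.png",p)
E
python3 -c "
from h import *
heft('h1')"
```

```text
[-1.500e-01  2.000e-02 -7.640e+00 -5.661e+01 -2.379e+01] [0.25 0.42 0.45 0.   0.  ] [525.  276.  124.7] [3.142 0.    1.572] 56.18670385343868
```

View pics/h1.png

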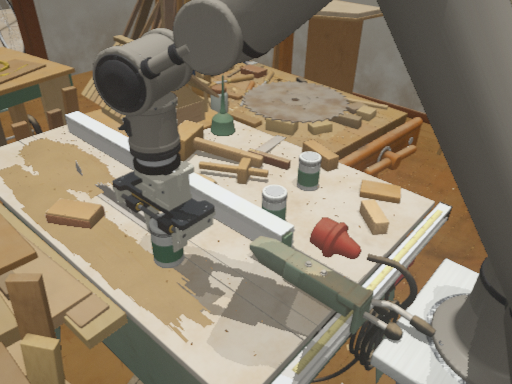

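The tin hangs upright under the gripper at about (168,245). Its load is ~7.6 N, so left is probably the heaviest, but the others still have to be hefted. Set it down, correcting 2 mm in x, then release and rise.

step_arm(targets=[0, 0, 0.02, 0.2, 0, 0, 0, 0, 0, 0.02, 0.35, 0, 0, 0, 0, 0, 0.02, 0.47, 0, 0, 0, 0, 0, 0.02, 0.54, 0, 0, 0, 0, 0, 0.02, 0.57, 0, 0, 0, 0, 0, 0.02, 0.59, 0, 0, 0, 0, 0, 0.02, 0.6, 0, 0, 0, 0, 0, 0.02, 0.6, 0, 0, 0, 0, 0, 0.02, 0.6, 0, 0, 0])

```text
time: 8.8
tool_pos: [527.4, 276.1, 65.5]
tcp_rot: [3.14, -0.0, 1.572]
contact_force: [-1.0, -0.6, 3.2]
grip_width: 55.9
finger_force: 30.0
```

step_arm(targets=[1, 0, 0, 0, 0, 0, 0, 1, 0, 0, 0, 0, 0, 0, 1, 0, 0, 0, 0, 0, 0, 1, 0, 0, 0, 0, 0, 0, 1, 0, 0, 0, 0, 0, 0, 1, 0, 0, 0, 0, 0, 0])

```text
time: 9.55
tool_pos: [527.1, 276.0, 64.6]
tcp_rot: [3.142, 0.0, 1.572]
contact_force: [1.0, -0.8, -0.9]
grip_width: 91.6
finger_force: 0.0
```

step_arm(targets=[1, 0, 0, -0.2, 0, 0, 0, 1, 0, 0, -0.6, 0, 0, 0, 1, 0, 0, -1, 0, 0, 0, 1, 0, 0, -1, 0, 0, 0, 1, 0, 0, -1, 0, 0, 0])

```text
time: 10.18
tool_pos: [526.6, 275.9, 164.0]
tcp_rot: [-3.141, 0.0, 1.572]
contact_force: [-0.2, -0.1, 0.7]
grip_width: 91.8
finger_force: 0.0
```

step_arm(targets=[1, -0.5, -0.05, -0.2, 0, 0, 0, 1, -1, -0.1, -0.2, 0, 0, 0, 1, -1, -0.1, -0.2, 0, 0, 0])

```text
time: 10.55
tool_pos: [516.3, 173.3, 183.4]
tcp_rot: [-3.138, 0.001, 1.568]
contact_force: [-0.4, -0.5, 0.0]
grip_width: 91.7
finger_force: 0.0
```

step_arm(targets=[1, -0.5, -0.05, 0, 0, 0, 0, 1, -1, -0.1, 0, 0, 0, 0, 1, -1, -0.1, 0, 0, 0, 0])

```text
time: 10.92
tool_pos: [506.8, 74.3, 183.6]
tcp_rot: [-3.139, 0.0, 1.568]
contact_force: [-0.0, -0.5, 0.6]
grip_width: 91.9
finger_force: 0.0
```

step_arm(targets=[1, -0.5, -0.05, 0, 0, 0, 0, 1, -0.78, -0.11, 0, 0, 0, 0, 1, -0.78, -0.11, 0.2, 0, 0, 0, 1, -0.78, -0.11, 0.2, 0, 0, 0, 1, -0.78, -0.11, 0.2, 0, 0, 0])

```text
time: 11.55
tool_pos: [496.7, -0.9, 164.7]
tcp_rot: [-3.141, -0.0, 1.573]
contact_force: [0.1, 0.7, 0.4]
grip_width: 91.9
finger_force: 0.0
```

```bash
python3 -c "
from h import *
lid('w3')"
```

```text
tool [496.7  -0.9 164.7] px [255.3 207. ] mean [ 4.961e+02 -1.000e-01  8.750e+01] circ [496.1  -1.4] 28.1 d [-0.6 -0.5]
```

Aligned within 1 mm. Descend and grip.

step_arm(targets=[1, -0.01, 0, 0.3, 0, 0, 0, 1, -0.01, 0, 0.6, 0, 0, 0, 1, -0.01, 0, 0.85, 0, 0, 0, 1, -0.01, 0, 0.99, 0, 0, 0, 1, -0.01, 0, 0.99, 0, 0, 0, 0, -0.01, 0, 0.99, 0, 0, 0, 0, -0.01, 0, 0.99, 0, 0, 0, 0, -0.01, 0, 0.99, 0, 0, 0, 0, -0.01, 0, 0.99, 0, 0, 0, 0, -0.01, 0, 0.99, 0, 0, 0, 0, -0.01, 0, 0.99, 0, 0, 0])

```text
time: 12.98
tool_pos: [497.0, -3.1, 66.1]
tcp_rot: [3.14, 0.0, 1.572]
contact_force: [1.4, 0.3, 4.2]
grip_width: 56.3
finger_force: 30.0
```

step_arm(targets=[0, 0, 0, -0.15, 0, 0, 0, 0, 0, 0, -0.35, 0, 0, 0, 0, 0, 0, -0.5, 0, 0, 0, 0, 0, 0, -0.6, 0, 0, 0, 0, 0, 0, -0.6, 0, 0, 0, 0, 0, 0, -0.6, 0, 0, 0, 0, 0, 0, -0.6, 0, 0, 0, 0, 0, 0, -0.6, 0, 0, 0, 0, 0, 0, -0.6, 0, 0, 0, 0, 0, 0, -0.6, 0, 0, 0, 0, 0, 0, -0.6, 0, 0, 0, 0, 0, 0, -0.6, 0, 0, 0])

```text
time: 14.48
tool_pos: [496.3, -3.0, 125.7]
tcp_rot: [-3.142, 0.0, 1.572]
contact_force: [-0.5, -0.3, -2.6]
grip_width: 55.9
finger_force: 30.0
```

```bash
python3 -c "
from h import *
heft('h2')"
```

```text
[ -0.3   -0.24  -3.18 -44.45 -20.31] [0.43 0.16 0.39 0.   0.  ] [496.3  -3.  125.7] [3.142 0.    1.572] 55.83139578216628
```

View pics/h2.png

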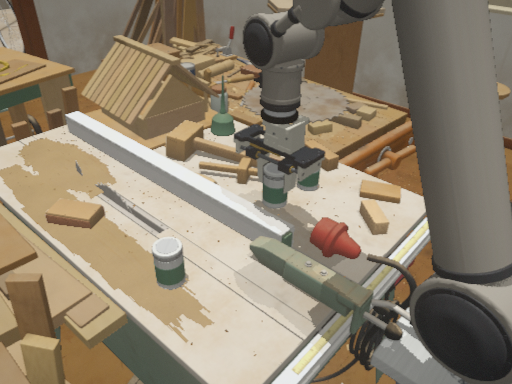

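The middle tin weighs ~3.2 N and hangs upright at (274,185). The left tin stands at (168,262), as before. Set the middle one down and go on to the right tin.

step_arm(targets=[0, 0, 0, 0.2, 0, 0, 0, 0, 0, 0, 0.35, 0, 0, 0, 0, 0, 0, 0.47, 0, 0, 0, 0, 0, 0, 0.54, 0, 0, 0, 0, 0, 0, 0.57, 0, 0, 0, 0, 0, 0, 0.59, 0, 0, 0, 0, 0, 0, 0.6, 0, 0, 0, 0, 0, 0, 0.6, 0, 0, 0, 0, 0, 0, 0.6, 0, 0, 0])

```text
time: 15.9
tool_pos: [496.6, -3.0, 66.1]
tcp_rot: [3.141, 0.0, 1.572]
contact_force: [0.1, 1.0, 0.7]
grip_width: 56.1
finger_force: 30.0
```

step_arm(targets=[1, 0, 0, 0, 0, 0, 0, 1, 0, 0, 0, 0, 0, 0, 1, 0, 0, 0, 0, 0, 0, 1, 0, 0, 0, 0, 0, 0, 1, 0, 0, 0, 0, 0, 0, 1, 0, 0, 0, 0, 0, 0])

```text
time: 16.65
tool_pos: [496.4, -3.0, 65.7]
tcp_rot: [3.141, 0.0, 1.572]
contact_force: [0.1, 0.7, -0.7]
grip_width: 91.9
finger_force: 0.0
```

step_arm(targets=[1, 0, 0, -0.2, 0, 0, 0, 1, 0, 0, -0.6, 0, 0, 0, 1, 0, 0, -1, 0, 0, 0, 1, 0, 0, -1, 0, 0, 0, 1, 0, 0, -1, 0, 0, 0])

```text
time: 17.27
tool_pos: [495.9, -2.9, 165.1]
tcp_rot: [-3.141, -0.0, 1.572]
contact_force: [0.1, -0.6, -0.5]
grip_width: 91.6
finger_force: 0.0
```

step_arm(targets=[1, -0.5, 0.1, -0.2, 0, 0, 0, 1, -1, 0.17, -0.2, 0, 0, 0, 1, -1, 0.17, -0.2, 0, 0, 0])

```text
time: 17.65
tool_pos: [513.2, -105.7, 184.1]
tcp_rot: [-3.14, -0.0, 1.568]
contact_force: [0.5, 0.2, 0.3]
grip_width: 92.1
finger_force: 0.0
```

step_arm(targets=[1, -0.5, 0.1, 0, 0, 0, 0, 1, -0.82, 0.17, 0, 0, 0, 0, 1, -0.82, 0.17, 0.2, 0, 0, 0, 1, -0.82, 0.17, 0.2, 0, 0, 0, 1, -0.82, 0.17, 0.2, 0, 0, 0])

```text
time: 18.27
tool_pos: [530.4, -184.1, 165.5]
tcp_rot: [-3.141, -0.001, 1.573]
contact_force: [1.1, -0.2, 0.6]
grip_width: 92.2
finger_force: 0.0
```

```bash
python3 -c "
from h import *
lid('w4')"
```

```text
tool [ 530.4 -184.1  165.5] px [255.6 207.2] mean [ 529.9 -183.7   87.5] circ [ 530.  -184.8] 28.0 d [-0.4 -0.7]
```

step_arm(targets=[1, -0.01, 0, 0.3, 0, 0, 0, 1, -0.01, 0, 0.6, 0, 0, 0, 1, -0.01, 0, 0.85, 0, 0, 0, 1, -0.01, 0, 0.99, 0, 0, 0, 1, -0.01, 0, 0.99, 0, 0, 0, 0, -0.01, 0, 0.99, 0, 0, 0, 0, -0.01, 0, 0.99, 0, 0, 0, 0, -0.01, 0, 0.99, 0, 0, 0, 0, -0.01, 0, 0.99, 0, 0, 0, 0, -0.01, 0, 0.99, 0, 0, 0, 0, -0.01, 0, 0.99, 0, 0, 0])

```text
time: 19.7
tool_pos: [530.8, -186.1, 67.1]
tcp_rot: [3.141, 0.0, 1.572]
contact_force: [1.1, 0.3, 3.2]
grip_width: 55.6
finger_force: 30.0
```

step_arm(targets=[0, 0, 0, -0.15, 0, 0, 0, 0, 0, 0, -0.35, 0, 0, 0, 0, 0, 0, -0.5, 0, 0, 0, 0, 0, 0, -0.6, 0, 0, 0, 0, 0, 0, -0.6, 0, 0, 0, 0, 0, 0, -0.6, 0, 0, 0, 0, 0, 0, -0.6, 0, 0, 0, 0, 0, 0, -0.6, 0, 0, 0, 0, 0, 0, -0.6, 0, 0, 0, 0, 0, 0, -0.6, 0, 0, 0, 0, 0, 0, -0.6, 0, 0, 0, 0, 0, 0, -0.6, 0, 0, 0])

```text
time: 21.2
tool_pos: [530.5, -186.0, 126.7]
tcp_rot: [-3.142, 0.0, 1.572]
contact_force: [-0.3, 0.2, -1.9]
grip_width: 55.7
finger_force: 30.0
```

```bash
python3 -c "
from h import *
heft('h3')"
```

```text
[ 4.000e-02 -1.400e-01 -2.010e+00 -5.035e+01 -2.147e+01] [0.39 0.23 0.4  0.   0.  ] [ 530.5 -186.   126.7] [3.142 0.    1.572] 55.97281128308581
```

View pics/h3.png

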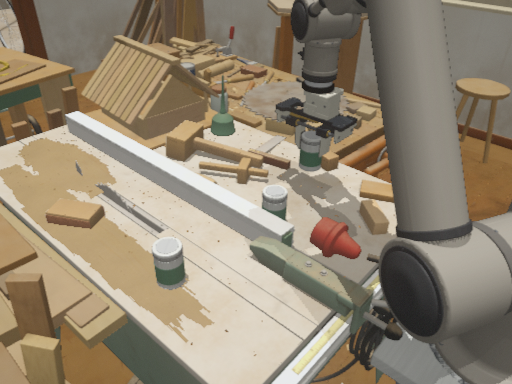

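The right tin weighs ~2.0 N and hangs upright at (310,150). The other two stand in place at (168,262) and (274,200). So the loads are left 7.6, middle 3.2 and right 2.0 N, and the left tin is the one wanted. Set this one down and go back.

step_arm(targets=[0, 0, 0, 0.2, 0, 0, 0, 0, 0, 0, 0.35, 0, 0, 0, 0, 0, 0, 0.47, 0, 0, 0, 0, 0, 0, 0.54, 0, 0, 0, 0, 0, 0, 0.57, 0, 0, 0, 0, 0, 0, 0.59, 0, 0, 0, 0, 0, 0, 0.6, 0, 0, 0, 0, 0, 0, 0.6, 0, 0, 0, 0, 0, 0, 0.6, 0, 0, 0])

```text
time: 22.62
tool_pos: [530.7, -186.1, 67.1]
tcp_rot: [3.141, 0.0, 1.572]
contact_force: [0.1, 0.5, 0.3]
grip_width: 55.9
finger_force: 30.0
```

step_arm(targets=[1, 0, 0, 0, 0, 0, 0, 1, 0, 0, 0, 0, 0, 0, 1, 0, 0, 0, 0, 0, 0, 1, 0, 0, 0, 0, 0, 0, 1, 0, 0, 0, 0, 0, 0, 1, 0, 0, 0, 0, 0, 0])

```text
time: 23.38
tool_pos: [530.5, -186.0, 66.7]
tcp_rot: [3.142, 0.0, 1.572]
contact_force: [0.2, 0.2, 0.8]
grip_width: 92.0
finger_force: 0.0
```

step_arm(targets=[1, 0, 0, -0.2, 0, 0, 0, 1, 0, 0, -0.6, 0, 0, 0, 1, 0, 0, -1, 0, 0, 0, 1, 0, 0, -1, 0, 0, 0, 1, 0, 0, -1, 0, 0, 0])

```text
time: 24.0
tool_pos: [530.1, -185.8, 166.1]
tcp_rot: [-3.141, -0.0, 1.572]
contact_force: [0.9, 0.3, -0.8]
grip_width: 92.0
finger_force: 0.0
```

step_arm(targets=[1, 0.5, 0, -0.2, 0, 0, 0, 1, 1, 0, -0.4, 0, 0, 0, 1, 1, 0, -0.4, 0, 0, 0])

```text
time: 24.38
tool_pos: [530.4, -83.2, 206.7]
tcp_rot: [-3.142, -0.001, 1.576]
contact_force: [0.2, -0.9, 0.4]
grip_width: 92.3
finger_force: 0.0
```

step_arm(targets=[1, 0.5, 0, 0, 0, 0, 0, 1, 1, 0, 0, 0, 0, 0, 1, 1, 0, 0, 0, 0, 0])

```text
time: 24.75
tool_pos: [529.6, 15.9, 205.0]
tcp_rot: [-3.139, -0.0, 1.575]
contact_force: [-0.3, 0.2, -0.4]
grip_width: 91.8
finger_force: 0.0
```

step_arm(targets=[1, 0.5, 0, 0, 0, 0, 0, 1, 1, 0, 0, 0, 0, 0, 1, 1, 0, 0, 0, 0, 0])

```text
time: 25.12
tool_pos: [530.0, 115.1, 205.4]
tcp_rot: [-3.14, 0.0, 1.575]
contact_force: [-0.0, -0.1, 0.1]
grip_width: 91.6
finger_force: 0.0
```

step_arm(targets=[1, 0.5, 0, 0, 0, 0, 0, 1, 1, 0, 0, 0, 0, 0, 1, 1, 0, 0, 0, 0, 0])

```text
time: 25.5
tool_pos: [530.3, 214.6, 205.5]
tcp_rot: [-3.14, 0.001, 1.574]
contact_force: [-0.2, -0.1, -0.5]
grip_width: 91.8
finger_force: 0.0
```

step_arm(targets=[1, 0.4, -0.02, 0, 0, 0, 0, 1, 0.61, -0.03, 0, 0, 0, 0, 1, 0.61, -0.03, 0.4, 0, 0, 0, 1, 0.61, -0.03, 0.4, 0, 0, 0, 1, 0.61, -0.03, 0.4, 0, 0, 0])

```text
time: 26.12
tool_pos: [527.8, 274.1, 167.5]
tcp_rot: [3.141, 0.0, 1.571]
contact_force: [1.3, -0.2, 0.6]
grip_width: 91.9
finger_force: 0.0
```

```bash
python3 -c "
from h import *
lid('w5')"
```

```text
tool [527.8 274.1 167.5] px [254.5 202.1] mean [526.6 278.3  87.5] circ [526.7 277.2] 28.0 d [-1.2  3.1]
```

The left tin is still where it was. Shift by -1, +2, then grip and lift 170 mm.

step_arm(targets=[1, 0.02, -0.01, 0.3, 0, 0, 0, 1, 0.02, -0.01, 0.6, 0, 0, 0, 1, 0.02, -0.01, 0.85, 0, 0, 0, 1, 0.02, -0.01, 1, 0, 0, 0, 1, 0.02, -0.01, 1, 0, 0, 0, 0, 0.02, -0.01, 1, 0, 0, 0, 0, 0.02, -0.01, 1, 0, 0, 0, 0, 0.02, -0.01, 1, 0, 0, 0, 0, 0.02, -0.01, 1, 0, 0, 0, 0, 0.02, -0.01, 1, 0, 0, 0, 0, 0.02, -0.01, 1, 0, 0, 0])

```text
time: 27.55
tool_pos: [527.3, 277.2, 67.4]
tcp_rot: [3.139, -0.001, 1.572]
contact_force: [5.5, -0.4, 3.5]
grip_width: 56.5
finger_force: 30.0
```

step_arm(targets=[0, 0, 0, -0.15, 0, 0, 0, 0, 0, 0, -0.35, 0, 0, 0, 0, 0, 0, -0.6, 0, 0, 0, 0, 0, 0, -0.8, 0, 0, 0, 0, 0, 0, -0.95, 0, 0, 0, 0, 0, 0, -1, 0, 0, 0])

```text
time: 28.3
tool_pos: [525.6, 277.0, 167.0]
tcp_rot: [-3.141, 0.0, 1.572]
contact_force: [0.8, 1.5, -8.3]
grip_width: 56.7
finger_force: 30.0
```

step_arm(targets=[0, 0, 0, -0.15, 0, 0, 0, 0, 0, 0, -0.35, 0, 0, 0, 0, 0, 0, -0.55, 0, 0, 0, 0, 0, 0, -0.7, 0, 0, 0, 0, 0, 0, -0.75, 0, 0, 0, 0, 0, 0, -0.75, 0, 0, 0, 0, 0, 0, -0.75, 0, 0, 0, 0, 0, 0, -0.75, 0, 0, 0, 0, 0, 0, -0.75, 0, 0, 0, 0, 0, 0, -0.75, 0, 0, 0, 0, 0, 0, -0.75, 0, 0, 0, 0, 0, 0, -0.75, 0, 0, 0, 0, 0, 0, -0.75, 0, 0, 0])

```text
time: 29.92
tool_pos: [526.0, 277.0, 241.7]
tcp_rot: [3.142, 0.0, 1.572]
contact_force: [0.4, -0.4, -7.3]
grip_width: 56.4
finger_force: 30.0
```

```bash
python3 -c "
from h import *
heft('h4')"
```

```text
[ -0.26   0.08  -6.57 -54.82 -27.56] [0.23 0.27 0.48 0.   0.  ] [526.  277.  241.7] [-3.142  0.     1.572] 56.29162698014949
```

View pics/h4.png

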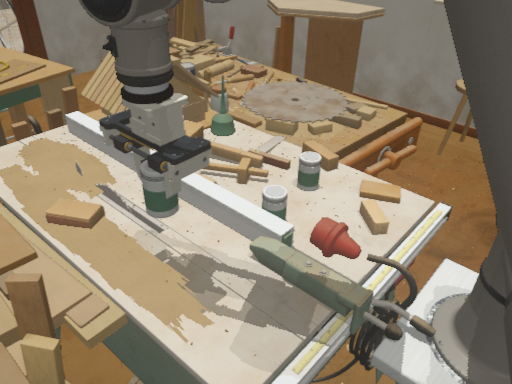

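The heavy tin is held upright at (162,190), about 174 mm up. The other two stand where they were, at (274,200) and (309,170), and nothing else has moved. Handing in.

```bash
python3 -c "
from plant import bot
print(bot.close_job())"
```

```text
the job is handed in; nothing more can be done
None
```

I hefted all three tins from left to right; the left one is the heaviest (about 7 N, against 3.2 N and 2.0 N), and I handed in with it held upright and still about 17 cm up and the other two standing where they stood.

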